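# Free and open the wing inspection hatch

### The arm

A 7-joint arm with a two-finger parallel gripper is mounted at the origin on the work surface. World frame = base frame: x ahead of the robot, y to its left, z up, the work surface at z = 0. Lengths are in m, angles in rad, forces in N, time in s.
With the tool pointing down it reaches from about 0.425 to 0.925 m from the base axis. Payload 6.8 kg.
Tool frame: the origin (TCP) lies midway between the tips of the shut fingers; the grasp point (between the pads) lies 19 mm behind it; y points along the fingers, z is the direction in which the jaws open and shut, and the axes are right-handed (so a half turn about y gives the same grasp; the last joint's range is limited). The gripper opens to 85 mm and grips with 20 to 120 N. Pads are 22 mm wide; open, the fingers measure 114 mm over their backs; the gripper's body (76 mm by 85 mm) begins 54 mm behind the grasp point. The pads swing forward as they close: fully open they stand 13 mm farther back than shut.
Start: joints at [1.193, 0.477, 0.022, 1.555, -0.011, 1.109, -0.083], TCP at [0.18, -0.651, 0.231] pointing down, gripper open.
Joint ranges: [-2.96, 2.96], [-0.34, 2.1], [-1.41, 1.46], [0.24, 2.44], [-1.37, 4.51], [0.17, 1.92], [-2.96, 2.96]. Speed limits (rad/s): [2.39, 2.39, 3.14, 3.14, 3.14, 3.14, 3.14].

### API

Orientations are given as a unit quaternion [w, x, y, z].
In Python, from station import bot gives the robot as it stands. The module is installed in compiled form; this text tells all that it offers.
- The arm moves only by the shell command python3 -m crank 'ROWS' [FORCE]. ROWS is JSON, a list of rows, each an object with "linear": the shift along the tool's x, y, z in m, a list of three; "dr": the turn, a rotation vector about the tool's x, y, z in degrees, a list of three; "hand": the gripper command: -1 is shut, 1 is fully open, values between are in proportion. A call has 1 to 10 rows; each row is the pose to reach, as a shift and turn from the pose commanded when the call began, along the tool's axes at that moment; what a row does not reach only later rows make up. A row lasts 1/12 s, in which the tool goes at most 41.7 mm and 7.16 degrees, less where a joint would pass 70% of its speed; a pose out of reach is approached as far as the arm can. A call with a gripper value outside its range is refused whole. The fingers move at their own pace and stop on an object; FORCE is the grip in N (left out, the last holds). Time passes only in rows, so rows that repeat a pose let the fingers close. It gives the time, the measured TCP pose, the force and the opening at its end, in the units of the state.
- bot.get_obs(): the state, without advancing time (a new reading comes with each control period).
- bot.read_camera(name): name is "scene" or "top" or "wrist"; returns the picture (400x640x3 uint8, blue, green, red); there is no depth.
- bot.camera_params(name): a dict with "K" (3x3 intrinsics, pixels), "R" (3x3) and "t" (3): a world point X has camera coordinates R X + t; the wrist camera has in their place "hand_eye" (4x4, takes a point from camera to tool coordinates, whose origin is the TCP and whose axes are the tool frame's). Camera axes: x right, y down, z forward; pixel columns grow to the right and rows downward; lengths in m; the calibration is good to about 2 mm. A picture is of the moment at which its call begins: read the wrist's pose just before it. camera_params takes no time and is no camera call.
- bot.hand_in(): hands the job in, once; it reports no verdict.
Trained networks look in the newest picture that a camera, given by its name, has taken for a name from the list of things; names that differ only in an ending like _2 or _b are one class to them, and where a whole thing is asked for, a point or a joint stands for the part that bears it (a point fixed in the world has none). Each returns a list of dicts, best first, with "score" (0 to 1); they miss things now and then, are a little off and sometimes report something else, mostly with a low value. They report only what shows in the picture. A call takes as long as a camera call. They do not tell look-alikes from the thing itself.
- bot.search_frame(camera, target): "extent" ([left, top, right, bottom] in pixels, round what is visible of it).
- bot.cut_out(camera, target): "pixels" (400x640 bool, what is visible of it) and "extent" ([left, top, right, bottom] in pixels, round what is visible of it).
- bot.place_of(camera, target): "xy" ([column, row] in pixels: a listed point, or the origin of a listed thing).
The state is a dict: "t": time; "q": joint angles; "joint_vel": joint speeds; "joint_torque": joint torques, N m; "eef_pos": TCP position; "tool_rot": TCP orientation; "contact_force": force on the tool from outside, world axes, zero at the start; "torque": the same for the moment, N m; "gripper_width": opening from 0.0 (shut) to 1.0 (fully open).
Only numpy, scipy, OpenCV 4.12 (cv2) and the standard library are available. Lean on these libraries where they do the work, as an engineer would, in place of code of your own. Each camera call takes 0.05 s, during which the arm holds its last target. There are 200 camera calls.

### The job

Open the inspection hatch of the wing section: first free its captive screw by pulling the brass knob gently outward (up) against its spring until you feel the thread, then, still pulling lightly, turn it anticlockwise (seen from above) so that it winds itself out, until it stays at least 16 mm out by itself when you let go; do not strip the thread by yanking. Only then slide the aluminium cover open, all or nearly all the way to its stop, and let go of everything. Leave the green tin on the wing where it stands.

Things in the scene. Friction and masses are not known exactly. Their poses are not given: they have to be found in the camera images.
- wing: Plywood wing section, fixed to the bench, 240 x 440 mm in its x and y, top skin 90 mm above the table; origin at the centre of its underside on the table, z up. Its y axis is the direction in which the cover opens. The opening in the skin is 80 mm (x) by 105 mm (y), its centre at wing (0, -102) mm; aluminium guide rails 9 mm high run along y at wing x = +-66 mm.
- cover (a joint): How far the aluminium cover plate (120 x 170 x 5 mm) has slid along the wing's +y, in m: 0 shut, 0.110 at its end stop; about 3 N of friction. While the screw is less than 12 mm out, its shank sits in the wing and locks the cover (2 mm of play). Collar, screw, knob and tab ride on the cover.
- tab (a point): Centre of the red tab standing on the cover: a plate 12 mm thick along the wing's y, 56 mm long along the wing's x, 26 mm high (13 mm above and below this point; cover surface 13 mm below it). The tab is on the cover's -y side, 103 mm from the screw's axis. Push or pull it along the wing's +y to open.
- screw (a joint): How far the captive screw (knob and shank) stands out of its rest, in m: 0 at rest, 0.027 at its upper stop. A spring pulls it in: 5 N at rest, 9 N fully out. Pulled straight up it meets the thread 3 to 12 mm out, depending on the unknown angle of the knob. Released once the thread holds it (9 mm or more) it sinks 3 to 5 mm onto the thread and stays; before, it springs back to 0.
- knob: The screw's head: knurled brass cylinder, 32 mm diameter, 28 mm high, origin at its centre on the screw's axis, z up; underside 26 mm above the cover at rest. Rises with the screw; turns without end, friction 0.08 N m. Under a light pull, turning anticlockwise (from above) raises it 4.3 mm per rad; the thread gets hold of it within 2.1 rad. Turned without a pull it only spins.
- collar: Steel collar on the cover under the knob, 26 mm diameter, 24 mm high, origin at the centre of its foot. Inside it is the thread, which is damaged when the screw bears on it with more than 25 N: pull with at most about 20 N, spring included. The thread runs out with the screw 24 mm out; turned on from there it may drop to 16 mm and climb again. Pulled above 18 mm it may lift free up to its stop.
- tin_center (a point): Centre of a small green tin, 40 mm diameter, 50 mm high, standing loose on the wing's skin beyond the cover's travel.
Things that resemble listed ones, but are neither listed nor needed, are in the scene too. Of the things that look like the part that bears tin_center, the middle-sized one is meant.

How it is judged:
By the outcome, as a careful person would: the job done as asked, in the order asked, and still so for the second after the job is handed in, with the robot touching nothing.
It also fails if it takes over 72 s, if anything falls off the work surface, if the arm or the gripper's body presses on something with over 40 N, if the wrist force passes 120 N, or if a joint passes its speed limit or range.

## Working session

There is one attempt and no reset: what is moved stays moved. The work goes in short steps, Python scripts to look and compute and a shell command to move; the robot and the scene stay as the last step left them, time stands still between calls to the robot, and variables do not carry over. Pictures are saved under pics/ and viewed, about 8 in all and at most 12, crops included, and the job is handed in when it is done.

```bash
mkdir -p pics
cat > h.py <<'E'
import numpy as np, cv2
from station import bot
from scipy.spatial.transform import Rotation as Ro
def T():
    o=bot.get_obs(); q=o['tool_rot']; return Ro.from_quat([q[1],q[2],q[3],q[0]]).as_matrix(), np.array(o['eef_pos'])
def cam(name,pose=None):
    p=bot.camera_params(name); K=np.array(p['K'])
    if 'hand_eye' in p:
        H=np.array(p['hand_eye']); R,t=pose or T()
        Rwc=R@H[:3,:3]; c=R@H[:3,3]+t
    else:
        Rwc=np.array(p['R']).T; c=-Rwc@np.array(p['t'])
    return K,Rwc,c
def ray(C,uv):
    K,R,c=C; d=R@np.linalg.inv(K)@np.array([uv[0],uv[1],1.]); return c,d/np.linalg.norm(d)
def onz(C,uv,z):
    c,d=ray(C,uv); return c+d*(z-c[2])/d[2]
def proj(C,X):
    K,R,c=C; p=K@R.T@(np.array(X)-c); return p[:2]/p[2]
def tri(rs):
    A=0;b=0
    for c,d in rs:
        P=np.eye(3)-np.outer(d,d); A=A+P; b=b+P@c
    return np.linalg.solve(A,b)
E
python3 - <<'E'
from h import *
o=bot.get_obs(); print({k:np.round(v,3) for k,v in o.items()})
print(T()[0].round(3))
for n in ['scene','top']:
    im=bot.read_camera(n); cv2.imwrite(f'pics/{n}0.png',im)
    C=cam(n); print(n,C[2].round(3))
    for t in ['tab','knob','collar','wing','tin_center','screw','cover']:
        try: print(t,[(np.round(d['xy']),round(d['score'],2)) for d in bot.place_of(n,t)][:4])
        except Exception as e: print(t,e)
E
```

```text
{'t': np.float64(0.0), 'q': array([ 1.193,  0.478,  0.022,  1.556, -0.012,  1.109, -0.083]), 'joint_vel': array([ 0.001,  0.001,  0.   ,  0.001, -0.001,  0.001, -0.001]), 'joint_torque': array([-0.0000e+00, -5.9644e+01,  1.6070e+00, -2.8120e+01,  1.2000e-02,
        9.0000e-03, -0.0000e+00]), 'eef_pos': array([ 0.18, -0.65,  0.23]), 'tool_rot': array([ 0.095, -0.095,  0.701, -0.7  ]), 'contact_force': array([-0.028, -0.034,  0.012]), 'torque': array([ 0.001, -0.054,  0.062]), 'gripper_width': np.float64(1.002)}
[[-0.964 -0.001  0.267]
 [-0.267  0.002 -0.964]
 [ 0.    -1.    -0.002]]
scene [1.179 0.358 0.524]
tab [(array([255., 195.]), 0.65)]
knob [(array([290., 198.]), 0.78)]
collar [(array([292., 217.]), 0.64)]
wing [(array([302., 257.]), 0.83)]
tin_center [(array([447., 290.]), 0.96), (array([378., 253.]), 0.6), (array([482., 313.]), 0.57)]
screw it knows: collar, knob, tab, tin_center, wing
cover it knows: collar, knob, tab, tin_center, wing
top [0.456 0.15  0.963]
tab [(array([394., 203.]), 0.57)]
knob [(array([352., 186.]), 0.65)]
collar [(array([352., 187.]), 0.36)]
wing [(array([340., 194.]), 0.78)]
tin_center [(array([266., 156.]), 0.86), (array([199., 171.]), 0.62), (array([225., 191.]), 0.41)]
screw it knows: collar, knob, tab, tin_center, wing
cover it knows: collar, knob, tab, tin_center, wing
```

View pics/scene0.png

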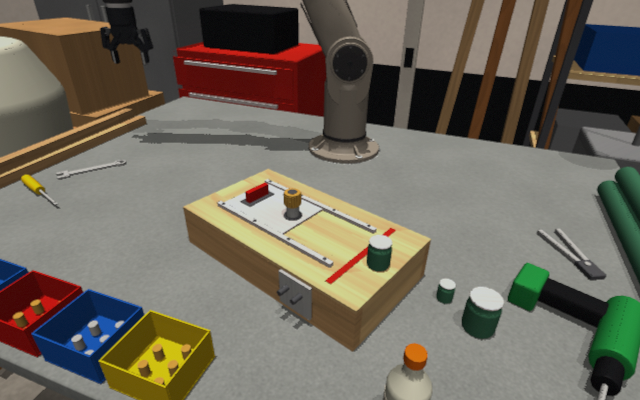

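View pics/top0.png

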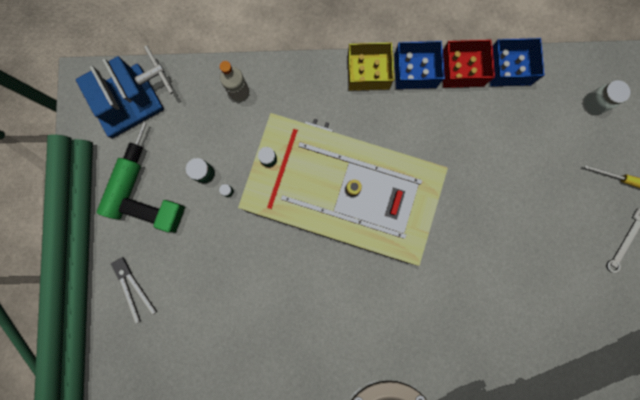

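Run:
```python
from h import *
S=cam('scene');P=cam('top')
uv={'tab':((255,195),(394,203)),'knob':((290,198),(352,186)),'collar':((292,217),(352,187)),'wing':((302,257),(340,194)),
'tinA':((447,290),(266,156)),'tinA-199':((447,290),(199,171)),'tin378-266':((378,253),(266,156)),'482-199':((482,313),(199,171)),'482-225':((482,313),(225,191)),'447-225':((447,290),(225,191))}
for k,(a,b) in uv.items():
    x=tri([ray(S,a),ray(P,b)]); print(k,x.round(3),proj(S,x)-a,proj(P,x)-b)
```

```text
tab [ 0.542 -0.021  0.102] [1.63097346 0.2826974 ] [ 1.37573378 -0.66038671]
knob [0.579 0.078 0.137] [1.55997343 0.19844197] [ 1.25788874 -0.53742984]
collar [0.581 0.078 0.095] [-0.42138014 -0.05374198] [-0.33383865  0.13793152]
wing [ 0.579  0.099 -0.001] [0.5207031  0.05238088] [ 0.39549795 -0.153488  ]
tinA [0.665 0.334 0.073] [-34.13644692  -4.01793342] [-22.52140796   1.17857799]
tinA-199 [0.638 0.414 0.071] [16.9785003  -1.24678086] [11.57965211 -1.71386634]
tin378-266 [0.656 0.271 0.117] [1.32056995 0.03022185] [ 0.92407864 -0.22239398]
482-199 [0.642 0.453 0.034] [ 1.14897905 -0.01779089] [ 0.74370751 -0.0512529 ]
482-225 [ 0.596  0.432 -0.017] [-16.65245689  -0.89548308] [-11.12976807   0.5061328 ]
447-225 [0.591 0.392 0.019] [ 0.28574729 -0.00298909] [ 0.20147653 -0.02661626]
```

The middle-sized tin is the one standing on the wing (scene 378,253; top 266,156). The small one (scene 447,290) and the large one (482,313) stand on the table. The tin only has to be left alone. Scene: tab (255,195), knob (290,198). Next I move the tool above the knob.

```bash
R='x'; python3 -m crank '[{"linear":[-0.29,-0.03,-0.298],"dr":[0,0,0],"hand":1},{"linear":[-0.29,-0.03,-0.298],"dr":[0,0,0],"hand":1},{"linear":[-0.29,-0.03,-0.298],"dr":[0,0,0],"hand":1},{"linear":[-0.29,-0.03,-0.298],"dr":[0,0,0],"hand":1},{"linear":[-0.29,-0.03,-0.298],"dr":[0,0,0],"hand":1},{"linear":[-0.29,-0.03,-0.298],"dr":[0,0,0],"hand":1},{"linear":[-0.29,-0.03,-0.298],"dr":[0,0,0],"hand":1},{"linear":[-0.29,-0.03,-0.298],"dr":[0,0,0],"hand":1},{"linear":[-0.29,-0.03,-0.298],"dr":[0,0,0],"hand":1},{"linear":[-0.29,-0.03,-0.298],"dr":[0,0,0],"hand":1}]' 30; python3 -c "
from h import *
print(bot.get_obs()['q'],T())
S=cam('top')
for a,b in [((302,146),(420,180)),((284,199),(404,236))]:
  d=onz(S,a,.099)-onz(S,b,.099); print(np.degrees(np.arctan2(d[0],d[1])))
"
```

```text
t: 1.43
eef_pos: [0.3805, -0.2845, 0.2618]
tool_rot: [-0.095, 0.095, -0.7, 0.701]
contact_force: [0.8, -0.3, -0.6]
gripper_width: 1.001
[ 0.69680259  0.12442151 -0.20271583  1.96970739  0.02925919  1.04922953
 -0.82012466] (array([[-9.63872732e-01,  6.47155316e-04,  2.66362419e-01],
       [-2.66362881e-01, -7.82009798e-04, -9.63872504e-01],
       [-4.15477193e-04, -9.99999485e-01,  9.26136075e-04]]), array([ 0.38046916, -0.28447883,  0.26183865]))
17.98347087409586
18.72566017758771
```

```bash
python3 -m crank '[{"linear":[-0.289,-0.02,-0.296],"dr":[0,60,0],"hand":1},{"linear":[-0.289,-0.02,-0.296],"dr":[0,60,0],"hand":1},{"linear":[-0.289,-0.02,-0.296],"dr":[0,60,0],"hand":1},{"linear":[-0.289,-0.02,-0.296],"dr":[0,60,0],"hand":1},{"linear":[-0.289,-0.02,-0.296],"dr":[0,60,0],"hand":1},{"linear":[-0.289,-0.02,-0.296],"dr":[0,60,0],"hand":1},{"linear":[-0.289,-0.02,-0.296],"dr":[0,60,0],"hand":1},{"linear":[-0.289,-0.02,-0.296],"dr":[0,60,0],"hand":1},{"linear":[-0.289,-0.02,-0.296],"dr":[0,60,0],"hand":1},{"linear":[-0.289,-0.02,-0.296],"dr":[0,60,0],"hand":1}]' ; python3 -c "
from h import *
print(bot.get_obs()['q'],T())
W=cam('wrist'); im=bot.read_camera('wrist'); cv2.imwrite('pics/w1.png',im)
print('cam',W[2])
for t,z in [('knob',.135),('collar',.095),('tab',.108)]:
  for d in bot.place_of('wrist',t)[:2]: print(t,d, onz(W,d['xy'],z))
for d in bot.search_frame('wrist','knob')[:1]: print(d)
"
```

```text
t: 2.27
eef_pos: [0.557, 0.034, 0.2793]
tool_rot: [0.27, -0.271, -0.653, 0.654]
contact_force: [1.1, -0.4, 0.8]
gripper_width: 1.002
[ 0.12246607  0.26513848 -0.35721925  1.76250519  0.10230135  1.13172792
 -2.62230622] (array([[-7.07624580e-01,  4.45207650e-04, -7.06588462e-01],
       [ 7.06588113e-01, -7.30801645e-04, -7.07624692e-01],
       [-8.31415937e-04, -9.99999634e-01,  2.02554774e-04]]), array([0.55700186, 0.03395483, 0.27928375]))
cam [ 0.61269564 -0.02149262  0.4214854 ]
knob {'xy': [274.0, 199.8], 'score': 0.9} [0.57740983 0.0784744  0.135     ]
tab {'xy': [367.1, 152.9], 'score': 0.87} [ 0.54015938 -0.01906209  0.108     ]
{'extent': [257.7, 182.8, 291.3, 219.0], 'score': 0.78}
```

View pics/w1.png

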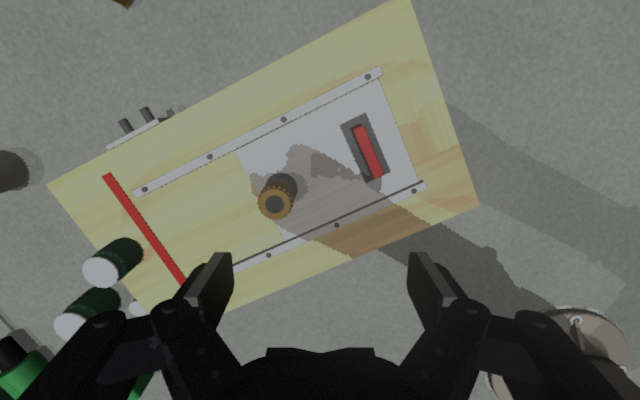

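Wrist view: knob at (274,200), tab at (367,153), both agreeing with the triangulation from the other cameras. Next I centre over the knob at z about 0.18 and recheck.

```bash
python3 -m crank '[{"linear":[0.015,0.03,-0.046],"dr":[0,0,0],"hand":1},{"linear":[0.015,0.09,-0.046],"dr":[0,0,0],"hand":1},{"linear":[0.015,0.09,-0.046],"dr":[0,0,0],"hand":1},{"linear":[0.015,0.09,-0.046],"dr":[0,0,0],"hand":1},{"linear":[0.015,0.09,-0.046],"dr":[0,0,0],"hand":1},{"linear":[0.015,0.09,-0.046],"dr":[0,0,0],"hand":1}]'
cat > w.py <<'E'
from h import *
import sys
o=bot.get_obs(); print('q',o['q'].round(3) if hasattr(o['q'],'round') else o['q']); R,t=T(); print(R.round(3),t.round(4))
W=cam('wrist',(R,t)); im=bot.read_camera('wrist'); cv2.imwrite(sys.argv[1],im)
for n,z in [('knob',float(sys.argv[2])),('tab',.108)]:
  for d in bot.place_of('wrist',n)[:2]:
    X=onz(W,d['xy'],z); print(n,d, X.round(4),'tool shift',(R.T@(X-t)).round(4))
E
python3 w.py pics/w2.png .135
```

```text
t: 3.02
eef_pos: [0.5789, 0.0749, 0.1907]
tool_rot: [-0.268, 0.269, 0.654, -0.654]
contact_force: [-0.5, 0.1, 1.2]
gripper_width: 0.997
q [ 0.047  0.394 -0.36   1.803  0.166  0.973 -2.732]
[[-0.711  0.002 -0.703]
 [ 0.703 -0.    -0.711]
 [-0.002 -1.    -0.001]] [0.5789 0.0749 0.1907]
knob {'xy': [320.4, 222.6], 'score': 0.91} [0.5755 0.0778 0.135 ] tool shift [0.0046 0.0557 0.0004]
tab {'xy': [441.7, 154.0], 'score': 0.87} [ 0.543 -0.018  0.108] tool shift [-0.0396  0.0827  0.0914]
```

```bash
python3 -m crank '[{"linear":[0.003,0.025,0],"dr":[0,0,0],"hand":1},{"linear":[0.003,0.05,0],"dr":[0,0,0],"hand":1},{"linear":[0.003,0.072,0],"dr":[0,0,0],"hand":1},{"linear":[0.003,0.072,0],"dr":[0,0,0],"hand":1},{"linear":[0.003,0.072,0],"dr":[0,0,0],"hand":1}]'; python3 w.py pics/w3.png .135
```

```text
t: 3.58
eef_pos: [0.5759, 0.0782, 0.1175]
tool_rot: [0.268, -0.268, -0.654, 0.654]
contact_force: [1.0, -0.3, -0.1]
gripper_width: 0.998
q [ 0.023  0.48  -0.342  1.865  0.211  0.832 -2.776]
[[-0.712 -0.    -0.702]
 [ 0.702 -0.    -0.712]
 [ 0.    -1.     0.001]] [0.5759 0.0782 0.1175]
knob {'xy': [321.1, 273.4], 'score': 0.67} [0.5757 0.0777 0.135 ] tool shift [-0.0003 -0.0175  0.0005]
tab {'xy': [500.6, 168.1], 'score': 0.7} [ 0.5429 -0.0195  0.108 ] tool shift [-0.045   0.0095  0.0928]
```

View pics/w3.png

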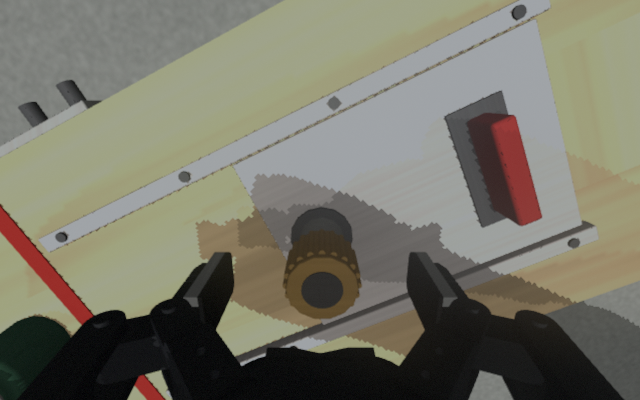

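Wrist view: the knob at (321,275) is centred between the fingers, and the tab is clear of them at (505,170). Now I close gently.

```bash
python3 -m crank '[{"linear":[0,0.003,0],"dr":[0,0,0],"hand":1},{"linear":[0,0.003,0],"dr":[0,0,0],"hand":-1},{"linear":[0,0.003,0],"dr":[0,0,0],"hand":-1},{"linear":[0,0.003,0],"dr":[0,0,0],"hand":-1},{"linear":[0,0.003,0],"dr":[0,0,0],"hand":-1},{"linear":[0,0.003,0],"dr":[0,0,0],"hand":-1},{"linear":[0,0.003,0],"dr":[0,0,0],"hand":-1},{"linear":[0,0.003,0],"dr":[0,0,0],"hand":-1}]' 35; python3 -m crank '[{"linear":[0,0,0],"dr":[0,0,0],"hand":-1},{"linear":[0,-0.001,0],"dr":[0,0,0],"hand":-1},{"linear":[0,-0.002,0],"dr":[0,0,0],"hand":-1},{"linear":[0,-0.002,0],"dr":[0,0,0],"hand":-1}]'
```

```text
t: 4.4
eef_pos: [0.5757, 0.0786, 0.1142]
tool_rot: [0.268, -0.268, -0.654, 0.654]
contact_force: [-3.4, 0.3, 5.3]
gripper_width: 0.365
t: 4.73
eef_pos: [0.5756, 0.0786, 0.1152]
tool_rot: [0.268, -0.268, -0.654, 0.654]
contact_force: [1.4, 0.5, -6.4]
gripper_width: 0.366
```

```bash
python3 -m crank '[{"linear":[0,-0.001,0],"dr":[0,0,0],"hand":-1},{"linear":[0,-0.002,0],"dr":[0,0,0],"hand":-1},{"linear":[0,-0.002,0],"dr":[0,0,0],"hand":-1}]'; python3 -m crank '[{"linear":[0,-0.001,0],"dr":[0,0,0],"hand":-1},{"linear":[0,-0.001,0],"dr":[0,0,0],"hand":-1}]'
```

```text
t: 4.98
eef_pos: [0.5756, 0.0786, 0.1177]
tool_rot: [0.268, -0.268, -0.654, 0.654]
contact_force: [-0.1, 0.9, -6.7]
gripper_width: 0.367
t: 5.15
eef_pos: [0.5756, 0.0786, 0.1189]
tool_rot: [0.268, -0.268, -0.654, 0.654]
contact_force: [-0.1, 1.0, -7.4]
gripper_width: 0.363
```

```bash
python3 -m crank '[{"linear":[0,-0.001,0],"dr":[0,0,0],"hand":-1},{"linear":[0,-0.001,0],"dr":[0,0,0],"hand":-1}]';python3 -m crank '[{"linear":[0,-0.001,0],"dr":[0,0,0],"hand":-1},{"linear":[0,-0.001,0],"dr":[0,0,0],"hand":-1}]'
```

```text
t: 5.32
eef_pos: [0.5756, 0.0786, 0.12]
tool_rot: [0.268, -0.268, -0.654, 0.654]
contact_force: [-0.4, 0.8, -7.2]
gripper_width: 0.363
t: 5.48
eef_pos: [0.5757, 0.0786, 0.121]
tool_rot: [0.268, -0.268, -0.654, 0.654]
contact_force: [-1.4, 0.9, -6.6]
gripper_width: 0.363
```

```bash
python3 -m crank '[{"linear":[0,-0.001,0],"dr":[0,0,0],"hand":-1},{"linear":[0,-0.001,0],"dr":[0,0,0],"hand":-1}]';python3 -m crank '[{"linear":[0,-0.001,0],"dr":[0,0,0],"hand":-1},{"linear":[0,-0.001,0],"dr":[0,0,0],"hand":-1}]'
```

```text
t: 5.65
eef_pos: [0.5757, 0.0786, 0.122]
tool_rot: [0.268, -0.268, -0.654, 0.654]
contact_force: [0.1, 0.4, -6.6]
gripper_width: 0.364
t: 5.82
eef_pos: [0.5757, 0.0786, 0.1227]
tool_rot: [0.268, -0.268, -0.654, 0.654]
contact_force: [-1.1, 1.7, -8.9]
gripper_width: 0.366
```

```bash
python3 -m crank '[{"linear":[0,-0.0005,0],"dr":[0,0,0],"hand":-1},{"linear":[0,-0.0005,0],"dr":[0,0,0],"hand":-1}]'
```

```text
t: 5.98
eef_pos: [0.5756, 0.0786, 0.1229]
tool_rot: [0.268, -0.268, -0.654, 0.654]
contact_force: [0.4, 1.1, -13.0]
gripper_width: 0.363
```

The force jumped to 13 N at about 8.5 mm out, so the thread is met. Now I turn anticlockwise (negative about tool y), rising at the thread's pitch.

```bash
python3 -m crank '[{"linear":[0,-0.0003,0],"dr":[0,-7,0],"hand":-1},{"linear":[0,-0.0008,0],"dr":[0,-14,0],"hand":-1},{"linear":[0,-0.0013,0],"dr":[0,-21,0],"hand":-1},{"linear":[0,-0.0018,0],"dr":[0,-28,0],"hand":-1}]'; python3 -c "
from h import *
o=bot.get_obs();print(o['q'],o['torque'])"
```

```text
t: 6.32
eef_pos: [0.5754, 0.0782, 0.1249]
tool_rot: [0.1, -0.099, -0.7, 0.7]
contact_force: [-2.0, 0.1, -10.3]
gripper_width: 0.362
[ 0.11163292  0.48721752 -0.45903904  1.85475738  0.27669353  0.86407214
 -2.33678022] [ 0.120651    0.26678323 -0.12139132]
```

```bash
python3 -m crank '[{"linear":[0,-0.0005,0],"dr":[0,-7,0],"hand":-1},{"linear":[0,-0.001,0],"dr":[0,-14,0],"hand":-1},{"linear":[0,-0.0015,0],"dr":[0,-21,0],"hand":-1},{"linear":[0,-0.0021,0],"dr":[0,-28,0],"hand":-1},{"linear":[0,-0.0026,0],"dr":[0,-35,0],"hand":-1},{"linear":[0,-0.0031,0],"dr":[0,-42,0],"hand":-1}]'; python3 -m crank '[{"linear":[0,0,0],"dr":[0,0,0],"hand":-1}]'
```

```text
t: 6.82
eef_pos: [0.5754, 0.0774, 0.128]
tool_rot: [-0.157, 0.158, -0.689, 0.69]
contact_force: [-1.0, -0.8, -11.9]
gripper_width: 0.362
t: 6.9
eef_pos: [0.5754, 0.0775, 0.1279]
tool_rot: [-0.156, 0.158, -0.689, 0.69]
contact_force: [-2.1, -0.9, -9.7]
gripper_width: 0.364
```

```bash
python3 -m crank '[{"linear":[0,-0.0006,0],"dr":[0,-7,0],"hand":-1},{"linear":[0,-0.0011,0],"dr":[0,-14,0],"hand":-1},{"linear":[0,-0.0016,0],"dr":[0,-21,0],"hand":-1},{"linear":[0,-0.0022,0],"dr":[0,-28,0],"hand":-1},{"linear":[0,-0.0027,0],"dr":[0,-35,0],"hand":-1},{"linear":[0,-0.0032,0],"dr":[0,-42,0],"hand":-1},{"linear":[0,-0.0037,0],"dr":[0,-49,0],"hand":-1},{"linear":[0,-0.0042,0],"dr":[0,-56,0],"hand":-1}]'; python3 -m crank '[{"linear":[0,0,0],"dr":[0,0,0],"hand":-1}]'
```

```text
t: 7.57
eef_pos: [0.5761, 0.0768, 0.1322]
tool_rot: [-0.461, 0.462, -0.535, 0.536]
contact_force: [-0.1, -1.5, -11.3]
gripper_width: 0.365
t: 7.65
eef_pos: [0.5761, 0.0769, 0.1321]
tool_rot: [-0.461, 0.462, -0.536, 0.536]
contact_force: [0.0, -3.1, -10.9]
gripper_width: 0.367
```

```bash
python3 -m crank '[{"linear":[0,-0.0006,0],"dr":[0,-7,0],"hand":-1},{"linear":[0,-0.0011,0],"dr":[0,-14,0],"hand":-1},{"linear":[0,-0.0016,0],"dr":[0,-21,0],"hand":-1},{"linear":[0,-0.0022,0],"dr":[0,-28,0],"hand":-1},{"linear":[0,-0.0027,0],"dr":[0,-35,0],"hand":-1},{"linear":[0,-0.0032,0],"dr":[0,-42,0],"hand":-1},{"linear":[0,-0.0037,0],"dr":[0,-49,0],"hand":-1},{"linear":[0,-0.0042,0],"dr":[0,-56,0],"hand":-1}]'; python3 -m crank '[{"linear":[0,0,0],"dr":[0,0,0],"hand":-1}]'
```

```text
t: 8.32
eef_pos: [0.5771, 0.0773, 0.1369]
tool_rot: [-0.658, 0.659, -0.257, 0.258]
contact_force: [2.3, -2.0, -9.0]
gripper_width: 0.359
t: 8.4
eef_pos: [0.577, 0.0773, 0.1367]
tool_rot: [-0.658, 0.659, -0.257, 0.258]
contact_force: [3.0, -3.5, -8.9]
gripper_width: 0.36
```

```bash
python3 -m crank '[{"linear":[0,0.001,0],"dr":[0,0,0],"hand":-1},{"linear":[0,0.002,0],"dr":[0,0,0],"hand":-1},{"linear":[0,0.003,0],"dr":[0,0,0],"hand":-1},{"linear":[0,0.003,0],"dr":[0,0,0],"hand":-1}]'; python3 -m crank '[{"linear":[0,0.001,0],"dr":[0,0,0],"hand":-1},{"linear":[0,0.001,0],"dr":[0,0,0],"hand":-1}]'
```

```text
t: 8.73
eef_pos: [0.577, 0.0774, 0.1338]
tool_rot: [-0.658, 0.658, -0.258, 0.259]
contact_force: [4.1, -4.4, -8.3]
gripper_width: 0.365
t: 8.9
eef_pos: [0.577, 0.0774, 0.1329]
tool_rot: [-0.658, 0.658, -0.258, 0.259]
contact_force: [3.2, -3.7, -8.1]
gripper_width: 0.361
```

```bash
python3 -m crank '[{"linear":[0,0.0007,0],"dr":[0,0,0],"hand":-1},{"linear":[0,0.0007,0],"dr":[0,0,0],"hand":-1}]'; python3 -m crank '[{"linear":[0,0.0007,0],"dr":[0,0,0],"hand":-1},{"linear":[0,0.0007,0],"dr":[0,0,0],"hand":-1}]'
```

```text
t: 9.07
eef_pos: [0.5771, 0.0776, 0.1326]
tool_rot: [-0.658, 0.658, -0.258, 0.259]
contact_force: [3.5, -4.5, -7.0]
gripper_width: 0.364
t: 9.23
eef_pos: [0.5772, 0.0781, 0.1323]
tool_rot: [-0.658, 0.658, -0.257, 0.259]
contact_force: [3.8, -3.8, -2.5]
gripper_width: 0.363
```

```bash
python3 -m crank '[{"linear":[0,0,0],"dr":[0,0,0],"hand":1},{"linear":[0,0,0],"dr":[0,0,0],"hand":1},{"linear":[0,0,0],"dr":[0,0,0],"hand":1},{"linear":[0,0,0],"dr":[0,0,0],"hand":1},{"linear":[0,0,0],"dr":[0,0,0],"hand":1},{"linear":[0,-0.03,0],"dr":[0,0,0],"hand":1},{"linear":[0,-0.07,0],"dr":[0,0,0],"hand":1},{"linear":[0,-0.1,0],"dr":[0,0,0],"hand":1},{"linear":[0,-0.1,0],"dr":[0,0,0],"hand":1},{"linear":[0,-0.1,0],"dr":[0,0,0],"hand":1}]'; python3 w.py pics/w4.png .153
python3 - <<'E'
from h import *
S=cam('scene'); im=bot.read_camera('scene'); cv2.imwrite('pics/s4.png',cv2.resize(im[160:260,210:370],None,fx=4.5,fy=4.5,interpolation=cv2.INTER_CUBIC))
im0=cv2.imread('pics/scene0.png')
for n in ['knob','collar','tab']: print(n,bot.place_of('scene',n)[:1],bot.search_frame('scene',n)[:1])
for z in (.135,.151,.153,.155): print(z,proj(S,(.5775,.078,z)))
E
```

```text
t: 10.07
eef_pos: [0.5768, 0.0794, 0.2333]
tool_rot: [0.66, -0.658, 0.256, -0.258]
contact_force: [0.5, -0.2, -0.9]
gripper_width: 1.003
q [ 0.586  0.578 -1.159  1.73   0.566  1.211  0.106]
[[ 0.737  0.004  0.676]
 [-0.676  0.001  0.737]
 [ 0.002 -1.     0.003]] [0.5768 0.0794 0.2333]
knob {'xy': [317.3, 206.3], 'score': 0.71} [0.577  0.0767 0.153 ] tool shift [ 0.0018  0.0803 -0.0021]
tab {'xy': [219.9, 229.2], 'score': 0.88} [ 0.5424 -0.0199  0.108 ] tool shift [ 0.0415  0.1251 -0.0968]
knob [{'xy': [382.5, 251.0], 'score': 0.64}] [{'extent': [284.0, 184.2, 303.1, 207.6], 'score': 0.85}]
collar [] [{'extent': [280.6, 205.2, 305.1, 222.9], 'score': 0.6}]
tab [{'xy': [255.3, 193.2], 'score': 0.86}] [{'extent': [228.0, 182.8, 324.4, 235.6], 'score': 0.61}]
0.135 [292.10893727 198.6107973 ]
0.151 [291.94808688 191.39176665]
0.153 [291.92773439 190.47833869]
0.155 [291.90732645 189.56242192]
```

View pics/s4.png

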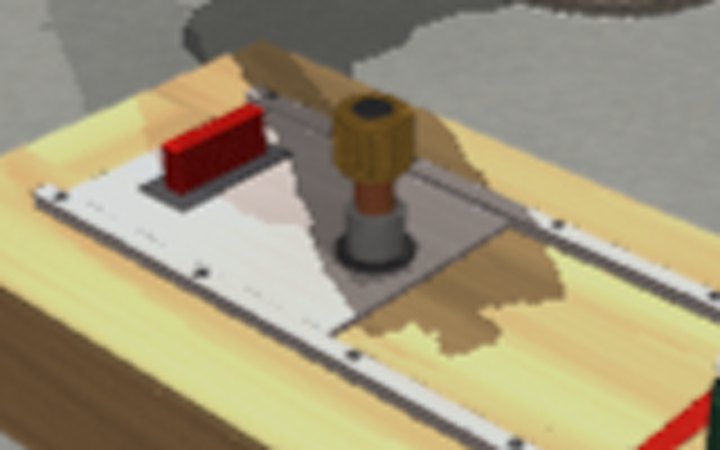

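The enlarged scene crop shows the knob standing well clear of the collar (top at about 293,183 in the scene picture), with the shank exposed. I'll measure the rise by matching against the first picture.

Run:
```python
from h import *
a=cv2.imread('pics/scene0.png'); b=bot.read_camera('scene'); S=cam('scene')
C=[d for d in bot.place_of('wrist','tab')][:0]
up=lambda i:cv2.resize(i,None,fx=8,fy=8,interpolation=cv2.INTER_CUBIC)
for y0,y1 in((187,200),(187,206),(190,208)):
    t=up(a[y0:y1,282:303]); r=cv2.matchTemplate(up(b[165:215,275:310]),t,cv2.TM_CCOEFF_NORMED); _,s,_,l=cv2.minMaxLoc(r)
    d=np.array([275+l[0]/8-282,165+l[1]/8-y0]); print('shift px',d,s,'mm',-d[1]/.455)
# tab: tool shift, jaw yaw vs wing y
R,p=T(); a=np.radians(18.3); wy=np.array([np.sin(a),np.cos(a),0]); w=R.T@wy; print('wing y in tool',w.round(3),'turn about tool y',np.degrees(np.arctan2(w[0],w[2])))
X=np.array([.5425,-.0195,.108]); print('tab shift',(R.T@(X-p)).round(4))
```

```text
shift px [ 0.    -7.875] 0.7007892727851868 mm 17.307692307692307
shift px [ 0.25 -7.75] 0.7102121710777283 mm 17.032967032967033
shift px [ 0.25  -7.375] 0.7424696087837219 mm 16.208791208791208
wing y in tool [-0.41   0.     0.912] turn about tool y -24.2356982181764
tab shift [ 0.0418  0.1232 -0.0949]
```

Run:
```python
from h import *
a=cv2.imread('pics/scene0.png'); b=bot.read_camera('scene'); cv2.imwrite('pics/scene5.png',b)
f=lambda i:cv2.resize(i[170:225,275:310],None,fx=10,fy=10,interpolation=cv2.INTER_NEAREST)
m=np.hstack([f(a),f(b)])
for k in range(0,55,5):
    cv2.line(m,(0,k*10),(700,k*10),(255,0,255),1); cv2.putText(m,str(170+k),(2,k*10+12),0,.4,(255,0,255))
cv2.imwrite('pics/cmp.png',m)
```

```text
(no output)
```

View pics/cmp.png

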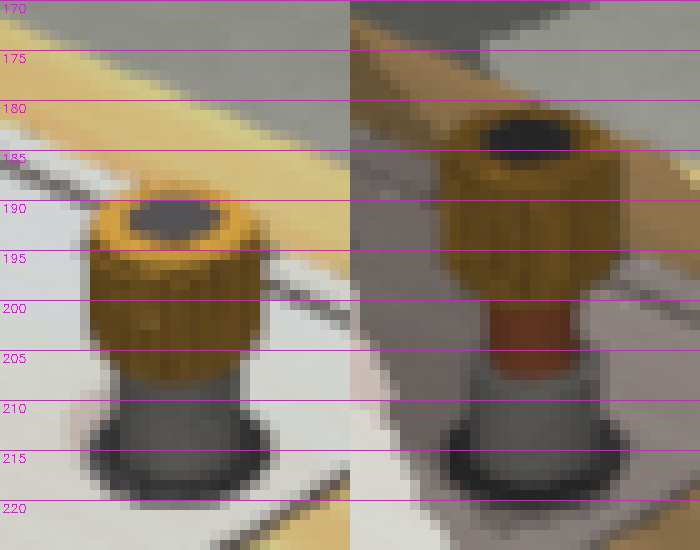

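The knob's top disc moved from row 192 to row 184, so it stands about 17.4 ± 0.8 mm out, against 18.3 mm from the arm's readings. That margin over 16 mm is thin, so I regrasp and give it a little more turn.

```bash
python3 -m crank '[{"linear":[0.001,0.03,-0.001],"dr":[0,0,0],"hand":1},{"linear":[0.001,0.06,-0.001],"dr":[0,0,0],"hand":1},{"linear":[0.001,0.09,-0.001],"dr":[0,0,0],"hand":1},{"linear":[0.001,0.1,-0.001],"dr":[0,0,0],"hand":1},{"linear":[0.001,0.1,-0.001],"dr":[0,0,0],"hand":-1},{"linear":[0.001,0.1,-0.001],"dr":[0,0,0],"hand":-1},{"linear":[0.001,0.1,-0.001],"dr":[0,0,0],"hand":-1},{"linear":[0.001,0.1,-0.001],"dr":[0,0,0],"hand":-1},{"linear":[0.001,0.1,-0.001],"dr":[0,0,0],"hand":-1},{"linear":[0.001,0.1,-0.001],"dr":[0,0,0],"hand":-1}]' 35; python3 -m crank '[{"linear":[0,0,0],"dr":[0,0,0],"hand":-1},{"linear":[0,-0.001,0],"dr":[0,0,0],"hand":-1},{"linear":[0,-0.002,0],"dr":[0,0,0],"hand":-1},{"linear":[0,-0.003,0],"dr":[0,0,0],"hand":-1},{"linear":[0,-0.003,0],"dr":[0,0,0],"hand":-1}]'
```

```text
t: 11.55
eef_pos: [0.5772, 0.0777, 0.1331]
tool_rot: [0.659, -0.658, 0.256, -0.258]
contact_force: [0.8, -0.1, 6.1]
gripper_width: 0.363
t: 11.97
eef_pos: [0.5767, 0.0768, 0.134]
tool_rot: [0.659, -0.659, 0.256, -0.257]
contact_force: [5.7, 1.0, -5.5]
gripper_width: 0.364
```

```bash
python3 -m crank '[{"linear":[0,-0.001,0],"dr":[0,0,0],"hand":-1},{"linear":[0,-0.0015,0],"dr":[0,0,0],"hand":-1},{"linear":[0,-0.0015,0],"dr":[0,0,0],"hand":-1}]'; python3 -m crank '[{"linear":[0,-0.0007,0],"dr":[0,0,0],"hand":-1},{"linear":[0,-0.0007,0],"dr":[0,0,0],"hand":-1}]'
```

```text
t: 12.22
eef_pos: [0.5766, 0.0765, 0.1351]
tool_rot: [0.659, -0.659, 0.256, -0.257]
contact_force: [5.9, 0.8, -8.8]
gripper_width: 0.365
t: 12.38
eef_pos: [0.5765, 0.0765, 0.1358]
tool_rot: [0.659, -0.659, 0.257, -0.257]
contact_force: [6.9, 0.9, -8.8]
gripper_width: 0.367
```

```bash
python3 -m crank '[{"linear":[0,-0.0007,0],"dr":[0,0,0],"hand":-1},{"linear":[0,-0.0007,0],"dr":[0,0,0],"hand":-1}]'; python3 -m crank '[{"linear":[0,-0.0005,0],"dr":[0,-7,0],"hand":-1},{"linear":[0,-0.001,0],"dr":[0,-14,0],"hand":-1},{"linear":[0,-0.0015,0],"dr":[0,-21,0],"hand":-1},{"linear":[0,-0.0015,0],"dr":[0,-21,0],"hand":-1}]'
```

```text
t: 12.55
eef_pos: [0.5765, 0.0764, 0.1364]
tool_rot: [0.659, -0.659, 0.257, -0.257]
contact_force: [5.6, 0.3, -8.5]
gripper_width: 0.366
t: 12.88
eef_pos: [0.5766, 0.0767, 0.1378]
tool_rot: [0.695, -0.695, 0.13, -0.13]
contact_force: [6.6, 2.3, -9.2]
gripper_width: 0.361
```

Now I lower it back until the thread bears, and see where that is.

```bash
python3 -m crank '[{"linear":[0,0.001,0],"dr":[0,0,0],"hand":-1},{"linear":[0,0.002,0],"dr":[0,0,0],"hand":-1},{"linear":[0,0.0025,0],"dr":[0,0,0],"hand":-1},{"linear":[0,0.0025,0],"dr":[0,0,0],"hand":-1}]'; python3 -m crank '[{"linear":[0,0.0007,0],"dr":[0,0,0],"hand":-1},{"linear":[0,0.0007,0],"dr":[0,0,0],"hand":-1}]';python3 -m crank '[{"linear":[0,0.0007,0],"dr":[0,0,0],"hand":-1},{"linear":[0,0.0007,0],"dr":[0,0,0],"hand":-1}]'
```

```text
t: 13.22
eef_pos: [0.5767, 0.0767, 0.1356]
tool_rot: [0.695, -0.694, 0.132, -0.133]
contact_force: [5.3, 1.0, -6.8]
gripper_width: 0.364
t: 13.38
eef_pos: [0.5767, 0.0767, 0.1353]
tool_rot: [0.695, -0.695, 0.132, -0.133]
contact_force: [5.5, 0.2, -5.0]
gripper_width: 0.368
t: 13.55
eef_pos: [0.5767, 0.0767, 0.135]
tool_rot: [-0.695, 0.695, -0.132, 0.133]
contact_force: [5.9, -0.4, -1.3]
gripper_width: 0.364
```

The thread now bears about 2 mm higher than before. Release and lift.

```bash
python3 -m crank '[{"linear":[0,0,0],"dr":[0,0,0],"hand":1},{"linear":[0,0,0],"dr":[0,0,0],"hand":1},{"linear":[0,0,0],"dr":[0,0,0],"hand":1},{"linear":[0,0,0],"dr":[0,0,0],"hand":1},{"linear":[0,0,0],"dr":[0,0,0],"hand":1},{"linear":[0,-0.03,0],"dr":[0,0,0],"hand":1},{"linear":[0,-0.065,0],"dr":[0,0,0],"hand":1},{"linear":[0,-0.065,0],"dr":[0,0,0],"hand":1},{"linear":[0,-0.065,0],"dr":[0,0,0],"hand":1},{"linear":[0,-0.065,0],"dr":[0,0,0],"hand":1}]'; python3 w.py pics/w6.png .153
python3 - <<'E'
from h import *
b=bot.read_camera('scene'); cv2.imwrite('pics/scene6.png',b); a=cv2.imread('pics/scene5.png')
up=lambda i:cv2.resize(i,None,fx=8,fy=8,interpolation=cv2.INTER_CUBIC)
t=up(a[178:201,282:303]); r=cv2.matchTemplate(up(b[165:215,275:310]),t,cv2.TM_CCOEFF_NORMED); _,s,_,l=cv2.minMaxLoc(r)
print('more rise mm',-(165+l[1]/8-178)/.46,s)
R,p=T(); a=np.radians(18.3); w=R.T@np.array([np.sin(a),np.cos(a),0]); print('wing y in tool',w.round(3),'turn about tool y',np.degrees(np.arctan2(w[0],w[2])))
X=np.array([.5425,-.0195,.108]); print('tab shift',(R.T@(X-p)).round(4))
E
```

```text
t: 14.38
eef_pos: [0.5757, 0.0769, 0.1995]
tool_rot: [-0.694, 0.695, -0.132, 0.132]
contact_force: [-0.8, 0.4, 0.6]
gripper_width: 0.999
q [ 0.608  0.656 -1.209  1.764  0.659  1.199  0.402]
[[ 0.93  -0.     0.367]
 [-0.367 -0.001  0.93 ]
 [-0.    -1.    -0.001]] [0.5757 0.0769 0.1995]
knob {'xy': [317.7, 222.6], 'score': 0.79} [0.5762 0.0749 0.153 ] tool shift [ 0.0012  0.0465 -0.0016]
tab {'xy': [194.7, 209.2], 'score': 0.61} [ 0.5453 -0.0227  0.108 ] tool shift [ 0.0083  0.0916 -0.1038]
more rise mm 1.9021739130434783 0.9649336934089661
wing y in tool [-0.056 -0.001  0.998] turn about tool y -3.2379825238471245
tab shift [ 0.0049  0.0908 -0.1016]
```

Screw is now about 19.3 mm out by itself. Next, move over the tab and straddle it.

```bash
python3 -m crank '[{"linear":[0.006,-0.01,-0.04],"dr":[0,-3,0],"hand":1},{"linear":[0.006,-0.01,-0.08],"dr":[0,-3,0],"hand":1},{"linear":[0.006,0.0,-0.102],"dr":[0,-3,0],"hand":1},{"linear":[0.006,0.03,-0.102],"dr":[0,-3,0],"hand":1},{"linear":[0.006,0.05,-0.102],"dr":[0,-3,0],"hand":1},{"linear":[0.006,0.05,-0.102],"dr":[0,-3,0],"hand":1}]'; python3 w.py pics/w7.png .153
```

```text
t: 15.08
eef_pos: [0.5412, -0.0216, 0.1456]
tool_rot: [-0.697, 0.698, -0.117, 0.112]
contact_force: [-0.4, 0.5, -0.8]
gripper_width: 0.997
q [ 0.804  0.678 -1.206  1.897  0.717  1.097  0.552]
[[ 0.948 -0.007  0.319]
 [-0.319 -0.     0.948]
 [-0.007 -1.    -0.003]] [ 0.5412 -0.0216  0.1456]
knob {'xy': [528.4, 267.0], 'score': 0.72} [0.5774 0.0777 0.153 ] tool shift [ 0.0026 -0.0077  0.1057]
knob {'xy': [446.5, 183.6], 'score': 0.51} [0.5209 0.0472 0.153 ] tool shift [-0.0411 -0.0073  0.0587]
tab {'xy': [320.4, 230.6], 'score': 0.96} [ 0.5439 -0.0224  0.108 ] tool shift [0.0031 0.0376 0.0002]
```

View pics/w7.png

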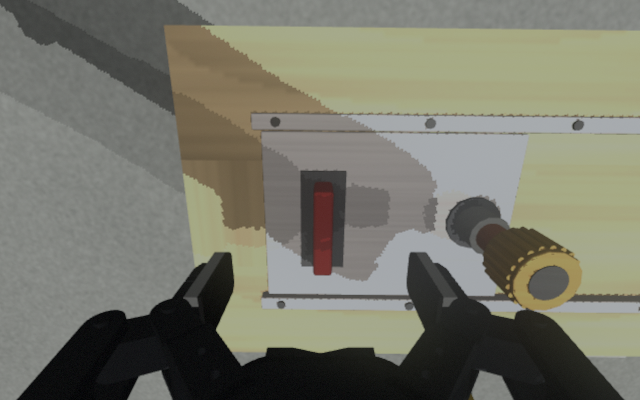

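Wrist view: tab centred at (320,230) between the fingers, with the rails parallel to the jaw axis. Descend and grip the tab.

```bash
python3 -m crank '[{"linear":[0.002,0.02,0],"dr":[0,0,0],"hand":1},{"linear":[0.002,0.035,0],"dr":[0,0,0],"hand":1},{"linear":[0.002,0.042,0],"dr":[0,0,0],"hand":1},{"linear":[0.002,0.042,0],"dr":[0,0,0],"hand":-1},{"linear":[0.002,0.042,0],"dr":[0,0,0],"hand":-1},{"linear":[0.002,0.042,0],"dr":[0,0,0],"hand":-1},{"linear":[0.002,0.042,0],"dr":[0,0,0],"hand":-1},{"linear":[0.002,0.042,0],"dr":[0,0,0],"hand":-1},{"linear":[0.002,0.042,0],"dr":[0,0,0],"hand":-1},{"linear":[0.002,0.042,0],"dr":[0,0,0],"hand":-1}]' 30; python3 -m crank '[{"linear":[0,0,0],"dr":[0,0,0],"hand":-1},{"linear":[0,0,0.004],"dr":[0,0,0],"hand":-1},{"linear":[0,0,0.012],"dr":[0,0,0],"hand":-1},{"linear":[0,0,0.012],"dr":[0,0,0],"hand":-1}]'
```

```text
t: 16.07
eef_pos: [0.5462, -0.0207, 0.1084]
tool_rot: [-0.698, 0.698, -0.114, 0.114]
contact_force: [-0.8, -0.3, 3.3]
gripper_width: 0.132
t: 16.4
eef_pos: [0.5505, -0.0085, 0.1084]
tool_rot: [0.698, -0.698, 0.113, -0.114]
contact_force: [-0.5, 0.9, 6.4]
gripper_width: 0.129
```

The cover slides freely, 13 mm so far. Continue towards the stop.

```bash
python3 -m crank '[{"linear":[0,-0.001,0.012],"dr":[0,0,0],"hand":-1},{"linear":[0,-0.001,0.024],"dr":[0,0,0],"hand":-1},{"linear":[0,-0.001,0.036],"dr":[0,0,0],"hand":-1},{"linear":[0,-0.001,0.048],"dr":[0,0,0],"hand":-1},{"linear":[0,-0.001,0.06],"dr":[0,0,0],"hand":-1},{"linear":[0,-0.001,0.072],"dr":[0,0,0],"hand":-1},{"linear":[0,-0.001,0.084],"dr":[0,0,0],"hand":-1},{"linear":[0,-0.001,0.09],"dr":[0,0,0],"hand":-1},{"linear":[0,-0.001,0.09],"dr":[0,0,0],"hand":-1}]'; python3 -m crank '[{"linear":[0,0,0.002],"dr":[0,0,0],"hand":-1},{"linear":[0,0,0.004],"dr":[0,0,0],"hand":-1},{"linear":[0,0,0.004],"dr":[0,0,0],"hand":-1}]'
```

```text
t: 17.15
eef_pos: [0.58, 0.0763, 0.1085]
tool_rot: [0.698, -0.698, 0.113, -0.115]
contact_force: [5.3, -0.2, -3.3]
gripper_width: 0.132
t: 17.4
eef_pos: [0.5808, 0.0785, 0.1085]
tool_rot: [-0.697, 0.698, -0.114, 0.115]
contact_force: [4.2, -2.9, -2.4]
gripper_width: 0.132
```

```bash
python3 -m crank '[{"linear":[0,0,0.002],"dr":[0,0,0],"hand":-1},{"linear":[0,0,0.003],"dr":[0,0,0],"hand":-1},{"linear":[0,0,0.003],"dr":[0,0,0],"hand":-1}]'; python3 -m crank '[{"linear":[0,0,0.002],"dr":[0,0,0],"hand":-1},{"linear":[0,0,0.003],"dr":[0,0,0],"hand":-1},{"linear":[0,0,0.003],"dr":[0,0,0],"hand":-1}]'
```

```text
t: 17.65
eef_pos: [0.5817, 0.081, 0.1085]
tool_rot: [-0.697, 0.698, -0.114, 0.115]
contact_force: [4.9, -3.2, -1.6]
gripper_width: 0.127
t: 17.9
eef_pos: [0.5822, 0.0824, 0.1085]
tool_rot: [-0.696, 0.699, -0.115, 0.115]
contact_force: [0.9, -7.1, 2.6]
gripper_width: 0.132
```

At 109 mm the resistance rises, so the stop is reached. Let go, retreat upward, and check.

```bash
python3 -m crank '[{"linear":[0,0,0.001],"dr":[0,0,0],"hand":-1},{"linear":[0,0,0],"dr":[0,0,0],"hand":1},{"linear":[0,0,0],"dr":[0,0,0],"hand":1},{"linear":[0,0,0],"dr":[0,0,0],"hand":1},{"linear":[0,0,0],"dr":[0,0,0],"hand":1},{"linear":[0,0,0],"dr":[0,0,0],"hand":1},{"linear":[0,-0.03,0],"dr":[0,0,0],"hand":1},{"linear":[0,-0.07,0],"dr":[0,0,0],"hand":1},{"linear":[0,-0.1,0],"dr":[0,0,0],"hand":1},{"linear":[0,-0.13,0],"dr":[0,0,0],"hand":1}]'; python3 -m crank '[{"linear":[0,-0.03,-0.04],"dr":[0,0,0],"hand":1},{"linear":[0,-0.06,-0.08],"dr":[0,0,0],"hand":1},{"linear":[0,-0.06,-0.12],"dr":[0,0,0],"hand":1},{"linear":[0,-0.06,-0.16],"dr":[0,0,0],"hand":1},{"linear":[0,-0.06,-0.16],"dr":[0,0,0],"hand":1},{"linear":[0,-0.06,-0.16],"dr":[0,0,0],"hand":1}]'
python3 - <<'E'
from h import *
im=bot.read_camera('scene'); cv2.imwrite('pics/s8.png',cv2.resize(im[150:350,180:450],None,fx=2.9,fy=2.9,interpolation=cv2.INTER_CUBIC))
S=cam('scene');P=cam('top')
ps={n:bot.place_of('scene',n)[:3] for n in ['knob','tab','tin_center','collar']}
bot.read_camera('top')
for n in ps: 
    q=bot.place_of('top',n)[:3]; print(n,[p['xy'] for p in ps[n]],[p['xy'] for p in q])
    for p in ps[n]:
        for r in q:
            x=tri([ray(S,p['xy']),ray(P,r['xy'])]); e=np.abs(proj(S,x)-p['xy']).max()
            if e<4: print('  ',x.round(4),e.round(1))
E
```

```text
t: 18.73
eef_pos: [0.5814, 0.0864, 0.2407]
tool_rot: [0.698, -0.698, 0.113, -0.114]
contact_force: [0.3, 0.3, -1.0]
gripper_width: 0.999
t: 19.23
eef_pos: [0.53, -0.0707, 0.2984]
tool_rot: [-0.697, 0.698, -0.117, 0.116]
contact_force: [-0.1, 0.4, 0.0]
gripper_width: 1.003
knob [[336.3, 211.8]] []
tab [[292.8, 209.1]] [[349.1, 189.2]]
   [0.5758 0.0819 0.1106] 1.7
tin_center [[382.4, 250.7], [444.2, 289.3], [483.2, 313.7]] [[199.4, 169.3], [265.3, 157.9], [221.5, 191.1]]
   [0.6509 0.2749 0.1187] 0.1
   [0.6456 0.4526 0.0356] 0.2
collar [[336.5, 238.7]] [[307.2, 174.5]]
   [0.6141 0.1817 0.0929] 0.6
```

View pics/s8.png

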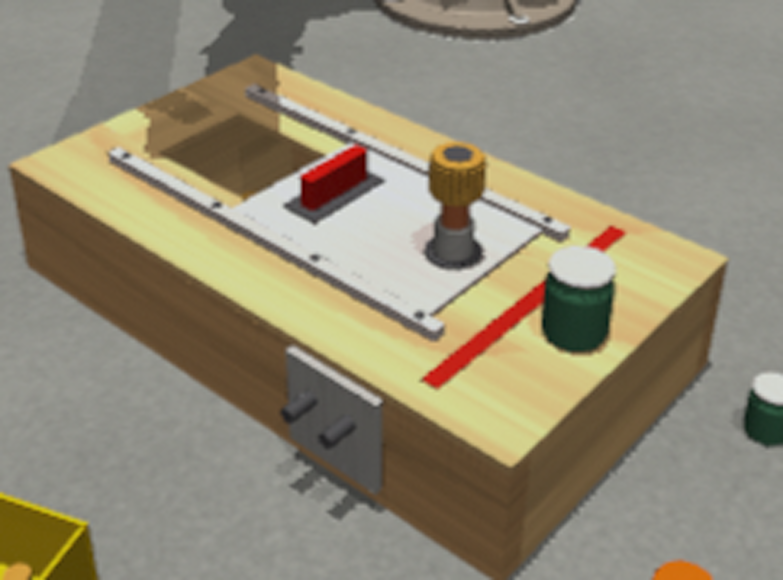

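The crop shows the opening uncovered, the tab midway along the rails, the knob still standing out, and the tin upright beyond the red line. The collar moved about 109 mm and the measured force is about 0.

```bash
python3 -c "
from h import *
import numpy as np
a=cv2.imread('pics/scene0.png')[230:275,360:395].astype(int); b=bot.read_camera('scene')[230:275,360:395].astype(int); print('tin pixel diff',np.abs(a-b).mean())
print(bot.hand_in())"
```

```text
tin pixel diff 2.578624338624339
the job is handed in; nothing more can be done
None
```

The hatch is open and the job is handed in at about 19 s of the 72 s allowed; `hand_in` reports no verdict.

- **Screw:** I pulled the knob up until the thread took hold at about 8.5 mm, then wound it out anticlockwise. The pull read at most about 13 N at the end of each move, under the 20 N limit. After the first release it stood about 17.4 mm out by the picture and about 18.3 mm by the arm's readings. The two differed by about 1 mm and left little room over 16 mm, so I regrasped it and turned it about 21° more. It then stayed about 19.3 mm out by itself.
- **Cover:** I gripped the red tab and slid the cover until resistance rose. The arm's readings and the collar's position both put it about 109 mm along, out of 110 mm. I then let go and moved the arm clear, with the wrist force reading about 0.
- **Tin:** The green tin on the wing still stands beyond the cover. Its patch of the scene picture is almost unchanged from the first one. The position network's estimates before and after differ by about 6 mm, which I take for noise.

One check failed: in the last top picture the network did not find the knob. I relied on the scene picture, where it is clearly still standing out.

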